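# Seat the pressure manifold in its stop and start the leak check

### The arm

A 6-joint arm with a two-finger parallel gripper is mounted at the origin on the work surface. World frame = base frame: x ahead of the robot, y to its left, z up, the work surface at z = 0. Lengths are in mm, angles in degrees, forces in N, time in s.
With the tool pointing down it reaches from about 400 to 825 mm from the base axis. Payload 7 kg.
Tool frame: the origin (TCP) lies where the fingers leave the gripper's body, on its centre line; the fingertips stand 66 mm ahead of it and the grasp point (between the pads) lies 47 mm ahead of it; z points along the fingers, y is the line along which they close (so a half turn about z gives the same grasp; the last joint's range is limited). The gripper opens to 88 mm and grips with 3 to 60 N. Pads are 19 mm wide; open, the fingers measure 130 mm over their backs; the gripper's body (78 mm by 193 mm) begins 47 mm behind the grasp point.
Start: joints at [-60.728, 20.546, 0.682, 0, -70.136, -16.507], TCP at [149.124, -658.299, 292.161] pointing down, gripper open.
Joint ranges: [-176.03, 176.03], [-82.01, 121.73], [-58.28, 71.71], [-173.87, 95.51], [-174.79, -0.11], [-173.66, 173.66]. Speed limits (degrees/s): [136.94, 136.94, 172.46, 180, 180, 180].

### API

Orientations are given as a 3x3 rotation matrix whose columns are the frame's x, y, z axes.
In Python, from bench import * gives the robot as it stands.
- The arm moves only by the tool play_rows, never from a script. Its argument "motion" is a list of rows, each a list of 5 numbers: the shift along the tool's x, y, z in m, then the turn about the tool's z in degrees, then the finger opening in m, from 0 to 0.0876. In form: [[dx, dy, dz, turn, claw], ...]. A call has 1 to 12 rows; each row shifts and turns the commanded pose from where the row before left it, along the tool's axes as they then stand; what a row does not reach is not made up. A row lasts 1/12 s, in which the tool goes at most 41.7 mm and 7.16 degrees, less where a joint would pass 70% of its speed; a pose out of reach is approached as far as the arm can. A call is refused whole if a number of a shift passes 0.0417 or a number of a turn 7.16, either way. A call with a gripper value outside its range is refused whole. The fingers move at their own pace and stop on an object; the grip force is fixed at half the most. Time passes only in rows, so rows that do not move let the fingers close. It gives the time, the measured TCP pose, the force, the opening and the grip force at its end, in the units of the state.
- read_state(): the state, without advancing time (a new reading comes with each control period).
- get_image(name): name is "scene" or "top" or "wrist"; returns a dict with "image" (420x560x3 uint8, red, green, blue), "mtx" (3x3 intrinsics, pixels), "R" (3x3) and "t" (3): a world point X has camera coordinates R X + t; the wrist camera has in their place "tool_from_camera" (4x4, takes a point from camera to tool coordinates, whose origin is the TCP and whose axes are the flange's). Camera axes: x right, y down, z forward; pixel columns grow to the right and rows downward; lengths in mm; the calibration is good to about 2 mm. A picture is of the moment at which its call begins: read the wrist's pose just before it. There is no depth.
- close_job(): hands the job in; it is judged then, once.
The state is a dict: "t": time; "q": joint angles; "dq": joint speeds; "joint_efforts": joint torques, N m; "tool_pos": TCP position; "orientation": TCP orientation; "contact_force": force on the tool from outside, world axes, zero at the start; "wrist_torque": the same for the moment, N m; "width": finger opening in mm; "finger_force": force on a finger pad.
Only numpy, scipy, OpenCV 4.12 (cv2) and the standard library are available. Lean on these libraries where they do the work, as an engineer would, in place of code of your own. Each camera call takes 0.05 s, during which the arm holds its last target. There are 200 camera calls.

### The job

Push the blue manifold along the counter until it sits squarely home in the corner of the steel L-shaped stop, flush against both rails; then press the red mushroom button all the way down and let it come up again to start the leak check. The manifold is only pushed, never lifted or tipped, the button must not be pressed before the manifold is home, and the three brass plugs and the chrome pitot tube stay where they are.

Things in the scene. Friction and masses are not known exactly. Their poses are not given: they have to be found in the camera images.
- stop: Fixed steel L-stop, rails 28 mm high, 20 thick. Origin: inner corner, on the counter; z up. Long rail: inner face is y = 0, facing -y, x from -180 to 20 mm. Short rail: inner face is x = 0, facing -x, y from -100 to 0. A yellow painted patch in the corner, 130 (x) by 95 (y), is the manifold's final footprint: home, its origin is at x -65, y -47.5 mm here, x axes parallel.
- manifold: Loose blue polymer block, 130 mm (x) by 95 (y) by 42 high, 0.4 to 0.75 kg, too wide to grip; brass ports and a white stripe along x on top. Origin: centre of its underside, z up. It starts 50 to 110 mm short of home along the stop's y, 30 to 60 mm along its x, turned up to 0.3 rad; its +x end faces the short rail, its +y side the long rail.
- red_button (a joint): Travel of the red mushroom button, in m: 0 when up, 0.007 fully down. A spring returns it; pressing it fully takes about 5 N, straight down.
- button_top (a point): Centre of the top of the red mushroom button (43 mm diameter, slightly domed), which moves down with it. When up it is 81 mm above the counter. The button stands on a fixed red box, 85 mm square and 48 mm high, centred below it.
- plug_a: Loose brass knurled plug, 26 mm diameter at the foot, 34 mm tall, standing upright on the counter behind the long rail. Origin at the centre of its underside. Not to be moved.
- plug_b: Another such brass plug. Not to be moved.
- plug_c: Another such brass plug. Not to be moved.
- pitot: Loose chrome pitot tube section, 14 mm diameter, 167 mm long, lying along its y in two square aluminium collars 24 mm high (small tap on one to 36 mm), beyond the short rail. Origin on the counter below its middle. Not to be moved.
Things that resemble listed ones, but are neither listed nor needed, are in the scene too. What is shaped like the manifold but black or turquoise is not meant.

How it is judged:
By the outcome, as a careful person would: the job done as asked, in the order asked, and still so for the second after the job is handed in, with the robot touching nothing.
It also fails if it takes over 64 s, if anything falls off the work surface, if the arm or the gripper's body presses on something with over 40 N, if the wrist force passes 120 N, or if a joint passes its speed limit or range.

## Working session

There is one attempt and no reset: what is moved stays moved. The work goes in short steps, Python scripts to look and compute and a tool call to move; the robot and the scene stay as the last step left them, time stands still between calls to the robot, and variables do not carry over. Pictures are saved under pics/ and viewed, at most 10 in all, crops included, and the job is handed in when it is done.

Besides the shell and the picture viewer there is one more tool, called after "Emit:" as name([rows], argument=value, ...), one row to a line, values as JSON. play_rows: Moves the arm, as the interface text tells. Its arguments: {"type":"object","properties":{"motion":{"type":"array","items":{"type":"array","items":{"type":"number"}}}},"required":["motion"]}

```bash
mkdir -p pics; ls; python3 - <<'E'
from bench import *
import cv2,numpy as np
s=read_state();print(s)
for n in("top","scene"):
    d=get_image(n);cv2.imwrite(f"pics/{n}0.png",d["image"][:,:,::-1]);np.savez(f"{n}0.npz",**d)
    print(n,d["mtx"],d["R"],d["t"])
E
```

```text
pics
{'t': 0.0, 'q': array([-6.07275561e+01,  2.05920672e+01,  6.34467085e-01, -2.06860762e-02,
       -7.01351759e+01, -1.65083684e+01]), 'dq': array([-0.032938  , -0.08919691, -0.02359267, -0.06950673,  0.03713648,
        0.02409067]), 'joint_efforts': array([-2.35414765e-03, -5.82719207e+01,  2.93051201e+01,  6.99707866e+00,
        7.05183222e-03, -1.63949671e-04]), 'tool_pos': array([ 149.05515497, -657.95448487,  291.21894323]), 'orientation': array([[-9.75315199e-01, -2.20816705e-01, -4.95543832e-04],
       [-2.20817220e-01,  9.75313931e-01,  1.57848815e-03],
       [ 1.34754252e-04,  1.64894809e-03, -9.99998631e-01]]), 'contact_force': array([ 0.50657432, -0.01768115, -0.22024851]), 'wrist_torque': array([-0.0609335 , -0.0139845 , -0.00771779]), 'finger_force': 0.0, 'width': 87.53204649613063}
top [[489.65401566   0.         279.54520408]
 [  0.         489.65401566 209.54985189]
 [  0.           0.           1.        ]] [[-9.11290390e-04 -9.99994607e-01 -3.15538391e-03]
 [-9.99204666e-01  1.03635039e-03 -3.98617706e-02]
 [ 3.98648256e-02  3.11654868e-03 -9.99200222e-01]] [ -46.56366907  592.52024776 1272.57981158]
scene [[402.54875792   0.         287.09520494]
 [  0.         402.54875792 201.67051254]
 [  0.           0.           1.        ]] [[-0.35290963  0.93561576  0.0088281 ]
 [ 0.74435665  0.28645939 -0.60321985]
 [-0.5669109  -0.20631084 -0.7975261 ]] [ 237.35887354 -391.99461089 1150.91078396]
```

View pics/top0.png

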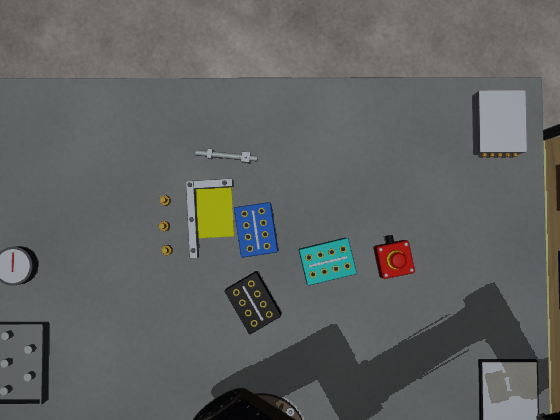

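View pics/scene0.png

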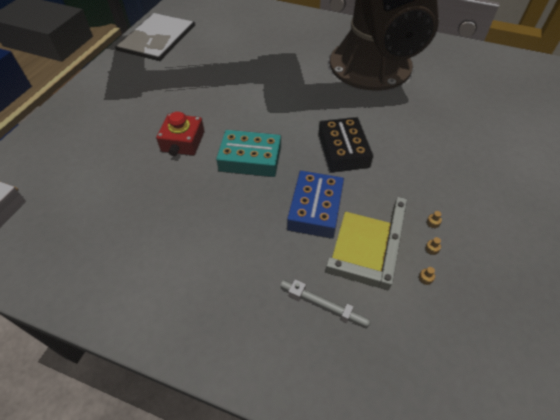

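The top view shows the blue manifold at about (256,230), the yellow patch at (215,213) in the L-stop, and the red button at (398,260). The black lookalike is at (253,302), the turquoise one at (328,261), the plugs at column 165 and the pitot at (227,155). The scene view shows the same layout.

```bash
cat > h.py <<'E'
import cv2,numpy as np
def ray(d,px,z):
    K,R,t=d["mtx"],d["R"],d["t"];px=np.atleast_2d(px).astype(float)
    v=np.c_[px,np.ones(len(px))]@np.linalg.inv(K).T@R;c=-R.T@t
    return c+v*((z-c[2])/v[:,2])[:,None]
def blob(d,lo,hi,roi=None):
    h=cv2.cvtColor(d["image"],cv2.COLOR_RGB2HSV);m=cv2.inRange(h,lo,hi)
    cs,_=cv2.findContours(m,cv2.RETR_EXTERNAL,cv2.CHAIN_APPROX_NONE)
    return max(cs,key=cv2.contourArea)[:,0,:]
def rect(d,lo,hi,z):
    p=ray(d,blob(d,lo,hi),z)[:,:2].astype(np.float32)
    return cv2.minAreaRect(p)
BLUE=((108,140,90),(125,255,255));YEL=((25,150,80),(33,255,255))
E
python3 - <<'E'
from h import *
for n in("top","scene"):
    d=dict(np.load(n+"0.npz"));h=cv2.cvtColor(d["image"],cv2.COLOR_RGB2HSV)
    if n=="top":
        for u,v in((240,225),(270,235),(256,255),(276,240),(215,213),(200,200),(398,260),(384,245),(390,260)):print(u,v,h[v,u])
        print("cam",-d["R"].T@d["t"])
    for nm,(lo,hi),z in(("blue",BLUE,42),("blueall",((105,100,30),(128,255,255)),42),("yel",YEL,0),("tur",((80,100,60),(95,255,255)),42)):
        r=rect(d,lo,hi,z);print(n,nm,np.round(r[0],1),np.round(r[1],1),round(r[2],2),cv2.boxPoints(r).round().tolist())
    m=cv2.inRange(h,(0,150,60),(6,255,255))|cv2.inRange(h,(174,150,60),(180,255,255))
    nn,l,st,ce=cv2.connectedComponentsWithStats(m)
    for i in range(1,nn):
        if st[i,4]>20:print(n,"red",st[i],ce[i].round(1),ray(d,ce[i],81).round(1),ray(d,ce[i],48).round(1))
    if n=="top":
        for nm,q,z in(("railcorner/end px",[(187,181),(191,258),(233,180)],28),("black",[(225,288),(258,272),(281,317),(250,333)],42)):print(nm,ray(d,q,z).round())
E
python3 - <<'E'
import cv2
a=cv2.imread('pics/top0.png')
b=cv2.resize(a[165:345,175:425],None,fx=3.2,fy=3.2,interpolation=cv2.INTER_CUBIC);cv2.imwrite('pics/top0c.png',b)
E
```

```text
240 225 [109 196 159]
270 235 [109 195 161]
256 255 [109  85  72]
276 240 [110 117  48]
215 213 [ 31 225 161]
200 200 [ 31 231 161]
398 260 [  1 198 156]
384 245 [  1 230 100]
390 260 [  3 236 122]
cam [ 541.27539113  -51.14353345 1295.03400962]
top blue [540.8  14.9] [128.7  93.5] 8.58 [[470.0, 52.0], [484.0, -41.0], [611.0, -22.0], [597.0, 71.0]]
top blueall [540.7  14.2] [129.4  95.5] 8.58 [[470.0, 52.0], [484.0, -43.0], [612.0, -23.0], [598.0, 71.0]]
top yel [586.  124.8] [129.3  94.1] 3.35 [[519.0, 168.0], [524.0, 74.0], [653.0, 82.0], [648.0, 176.0]]
top tur [ 459.2 -169.4] [ 94.4 129.3] 13.52 [[398.0, -118.0], [428.0, -243.0], [520.0, -221.0], [490.0, -95.0]]
top red [377 241  38  38 943] [395.5 259.3] [[ 466.4 -333.6   81. ]] [[ 464.4 -341.3   48. ]]
railcorner/end px [[666. 193.  28.]
 [467. 181.  28.]
 [669.  74.  28.]]
black [[392.  92.  42.]
 [432.   8.  42.]
 [318. -51.  42.]
 [278.  28.  42.]]
scene blue [544.3  13.4] [126.5  90.9] 8.55 [[475.0, 49.0], [489.0, -41.0], [614.0, -22.0], [600.0, 68.0]]
scene blueall [554.6  15.1] [150.1  92.9] 8.52 [[474.0, 50.0], [487.0, -42.0], [636.0, -20.0], [622.0, 72.0]]
scene yel [580.  123.7] [107.9  90.1] 3.25 [[524.0, 166.0], [529.0, 76.0], [636.0, 82.0], [631.0, 172.0]]
scene tur [ 463.8 -168.4] [ 96.9 129.8] 13.29 [[402.0, -116.0], [432.0, -243.0], [526.0, -220.0], [496.0, -94.0]]
scene red [157 112  44  31 720] [179.2 127.9] [[ 499.5 -314.7   81. ]] [[ 470.4 -339.1   48. ]]
```

View pics/top0c.png

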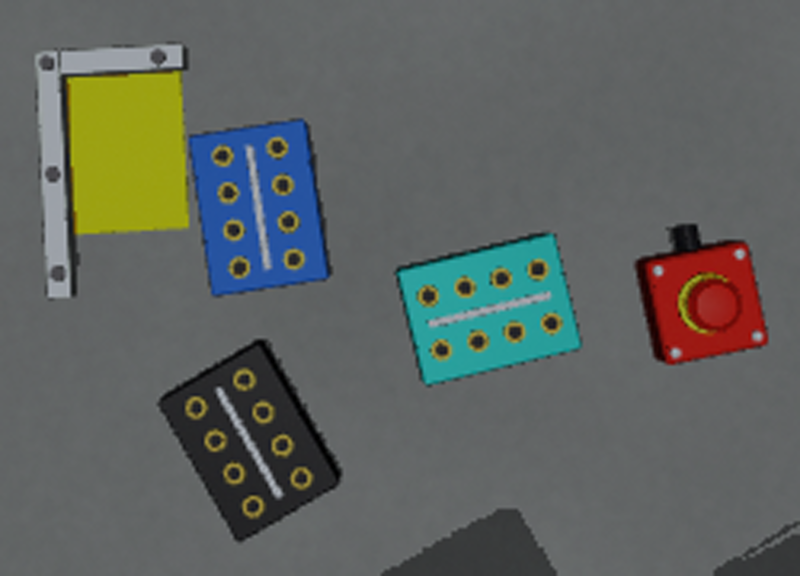

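The crop confirms the geometry: stop yaw about 3.35°, manifold yaw about 8.6° and centre about (541,14), home (586,125). I'll push +y with two fingers first, then +x.

Emit:
play_rows([
  [-0.022, 0.0208, 0, 0, 0.06],
  [-0.022, 0.0208, 0, 0, 0.06],
  [-0.022, 0.0208, 0, 0, 0.06],
  [-0.022, 0.0208, 0, 0, 0.06],
  [-0.022, 0.0208, 0, 0, 0.06],
  [-0.022, 0.0208, 0, 0, 0.06],
  [-0.022, 0.0208, 0, 0, 0.06],
  [-0.022, 0.0208, 0, 0, 0.06],
  [-0.022, 0.0208, 0, 0, 0.06],
  [-0.022, 0.0208, 0, 0, 0.06],
  [-0.022, 0.0208, 0, 0, 0.06],
  [-0.022, 0.0208, 0, 0, 0.06],
])

```text
t: 1.1
tool_pos: [351.8, -355.1, 292.0]
orientation: [[-0.975, -0.221, -0.0], [-0.221, 0.975, 0.0], [0.0, 0.0, -1.0]]
contact_force: [-0.1, -0.4, 0.1]
width: 59.9
finger_force: 0.0
```

Emit:
play_rows([
  [-0.022, 0.0208, 0, 0, 0.06],
  [-0.022, 0.0208, 0, 0, 0.06],
  [-0.022, 0.0208, 0, 0, 0.06],
  [-0.022, 0.0208, 0, 0, 0.06],
  [-0.022, 0.0208, 0, 0, 0.06],
  [-0.022, 0.0208, 0, 0, 0.06],
  [-0.022, 0.0208, 0, 0, 0.06],
  [-0.022, 0.0208, 0, 0, 0.06],
  [-0.022, 0.0208, 0, 0, 0.06],
  [-0.022, 0.0208, 0, 0, 0.06],
  [-0.022, 0.0208, 0, 0, 0.06],
  [-0.022, 0.0208, 0, 0, 0.06],
])

```text
t: 2.1
tool_pos: [554.2, -53.3, 291.9]
orientation: [[-0.975, -0.221, -0.0], [-0.221, 0.975, 0.0], [0.0, 0.0, -1.0]]
contact_force: [0.6, -1.2, 0.1]
width: 60.3
finger_force: 0.0
```

Emit:
play_rows([
  [0, 0, 0, -7.15, 0.06],
  [0, 0, 0, -7.15, 0.06],
  [0, 0, 0, -7.15, 0.06],
  [0, 0, 0, -7.15, 0.06],
  [0, 0, 0, -7.15, 0.06],
  [0, 0, 0, -7.15, 0.06],
  [0, 0, 0, -7.15, 0.06],
  [0, 0, 0, -7.15, 0.06],
  [0, 0, 0, -7.15, 0.06],
  [0, 0, 0, -7.15, 0.06],
  [0, 0, 0, -7.15, 0.06],
  [0, 0, 0, -7.15, 0.06],
])

```text
t: 3.1
tool_pos: [553.5, -54.8, 291.8]
orientation: [[0.155, -0.988, -0.001], [-0.988, -0.155, -0.0], [-0.0, 0.001, -1.0]]
contact_force: [-1.1, 0.3, 0.5]
width: 59.6
finger_force: 0.0
```

```bash
cat >> h.py <<'E'
YAW=3.35;HOME=np.array([586.3,124.9])
def rot(a):a=np.radians(a);return np.array([[np.cos(a),-np.sin(a)],[np.sin(a),np.cos(a)]])
C=HOME+rot(YAW)@[65,47.5]
def stop(p):return rot(-YAW)@(np.asarray(p)[:2]-C)
def togo(s,target,yang):
    """tool-frame shift (mm) and turn (deg) to world xyz target, tool-y angle yang"""
    O=s["orientation"];a=np.degrees(np.arctan2(O[1,1],O[0,1]))
    tt=-((yang-a+180)%360-180)
    print("pos",s["tool_pos"].round(1),"stop",stop(s["tool_pos"]).round(1),"yang",round(a,2),"F",s["contact_force"].round(1),"w",round(s["width"],1),"t",round(s["t"],2))
    print("shift",(O.T@(np.asarray(target)-s["tool_pos"])).round(1),"turn",round(tt,2))
E
python3 - <<'E'
from bench import *
from h import *
togo(read_state(),[551.8,-53.7,77],188.58)
E
```

```text
pos [553.5 -54.8 291.8] stop [-108.2 -225. ] yang -171.09 F [-1.1  0.3  0.5] w 59.6 t 3.1
shift [ -1.3   1.4 214.8] turn 0.33
```

Emit:
play_rows([
  [0, 0, 0.022, 0.33, 0.06],
  [0, 0, 0.022, 0, 0.06],
  [0, 0, 0.022, 0, 0.06],
  [0, 0, 0.022, 0, 0.06],
  [0, 0, 0.022, 0, 0.06],
  [0, 0, 0.022, 0, 0.06],
  [0, 0, 0.022, 0, 0.06],
  [0, 0, 0.02, 0, 0.06],
  [0, 0, 0.02, 0, 0.06],
  [0, 0, 0.01, 0, 0.06],
  [0, 0, 0.01, 0, 0.06],
  [0, 0, 0, 0, 0.06],
])

```text
t: 4.1
tool_pos: [552.9, -54.9, 76.5]
orientation: [[0.143, -0.99, -0.003], [-0.99, -0.143, -0.001], [0.0, 0.003, -1.0]]
contact_force: [-0.8, -0.7, -0.5]
width: 60.4
finger_force: 0.0
```

Emit:
play_rows([
  [-0.003, 0, 0, 0, 0.06],
  [-0.004, 0, 0, 0, 0.06],
  [-0.004, 0, 0, 0, 0.06],
  [-0.005, 0, 0, 0, 0.06],
  [-0.005, 0, 0, 0, 0.06],
  [-0.005, 0, 0, 0, 0.06],
  [-0.005, 0, 0, 0, 0.06],
  [-0.005, 0, 0, 0, 0.06],
  [-0.004, 0, 0, 0, 0.06],
  [-0.003, 0, 0, 0, 0.06],
  [-0.002, 0, 0, 0, 0.06],
  [0, 0, 0, 0, 0.06],
])

```text
t: 5.1
tool_pos: [547.8, -9.7, 79.0]
orientation: [[0.144, -0.99, 0.002], [-0.99, -0.144, 0.0], [0.0, -0.002, -1.0]]
contact_force: [1.2, -2.6, 1.2]
width: 60.0
finger_force: 1.1
```

```bash
cat > look.py <<'E'
from bench import *
from h import *
import sys
tx,ty,tz,ya=map(float,sys.argv[1:5])
w=C+rot(YAW)@[tx,ty]
togo(read_state(),[*w,tz],YAW+ya)
d=get_image("top");cv2.imwrite(f"pics/{sys.argv[5]}.png",d["image"][:,:,::-1])
r=rect(d,*BLUE,42);print("blue stop",stop(r[0]).round(1),np.round(r[1],1),round(r[2],2))
E
python3 look.py -112 -104.5 76 180 a1; python3 - <<'E'
import cv2
a=cv2.imread('pics/a1.png')
cv2.imwrite('pics/a1c.png',cv2.resize(a[150:350,160:360],None,fx=2.5,fy=2.5))
E
```

```text
pos [547.8  -9.7  79. ] stop [-111.3 -179.6] yang -171.72 F [ 1.2 -2.6  1.2] w 60.0 t 5.1
shift [-74.9  -5.8   3. ] turn 4.93
blue stop [-60.7 -88.3] [ 9.7 41.3] 18.41
```

View pics/a1c.png

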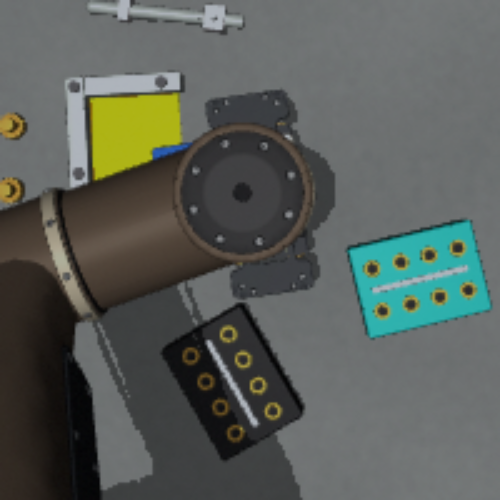

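The arm hides most of the manifold, but the blue corner shows at about (168,153) next to the yellow patch. The 2.6 N contact force is consistent with sliding. I'll keep pushing and square it up.

Emit:
play_rows([
  [-0.003, 0, 0, 0.4, 0.06],
  [-0.005, 0, 0, 0.5, 0.06],
  [-0.006, 0, 0, 0.5, 0.06],
  [-0.006, 0, 0, 0.5, 0.06],
  [-0.006, 0, 0.0005, 0.5, 0.06],
  [-0.006, 0, 0.0005, 0.5, 0.06],
  [-0.006, 0, 0.0005, 0.5, 0.06],
  [-0.006, 0, 0.0005, 0.5, 0.06],
  [-0.006, 0, 0, 0.5, 0.06],
  [-0.005, 0, 0, 0.5, 0.06],
  [-0.003, 0, 0, 0, 0.06],
  [-0.002, 0, 0, 0, 0.06],
])

```text
t: 6.15
tool_pos: [541.1, 49.5, 76.3]
orientation: [[0.059, -0.998, -0.0], [-0.998, -0.059, -0.0], [0.0, 0.0, -1.0]]
contact_force: [-0.7, -5.6, 4.9]
width: 59.9
finger_force: 2.8
```

```bash
python3 look.py -111 -104.5 77 180 a2
```

```text
pos [541.1  49.5  76.3] stop [-114.5 -120.1] yang -176.64 F [-0.7 -5.6  4.9] w 59.9 t 6.15
shift [-15.6  -3.5  -0.7] turn 0.01
blue stop [-58.7 -19.3] [ 7.3 16.3] 45.13
```

Emit:
play_rows([
  [-0.002, 0, 0, 0, 0.06],
  [-0.002, 0, 0, 0, 0.06],
  [-0.002, 0, 0, 0, 0.06],
  [-0.002, 0, 0, 0, 0.06],
  [-0.002, 0, 0, 0, 0.06],
  [-0.001, 0, 0, 0, 0.06],
  [-0.001, 0, 0, 0, 0.06],
  [-0.001, 0, 0, 0, 0.06],
  [0, 0, 0, 0, 0.06],
])

```text
t: 6.95
tool_pos: [540.5, 62.3, 76.2]
orientation: [[0.058, -0.998, -0.0], [-0.998, -0.058, -0.0], [0.0, 0.0, -1.0]]
contact_force: [0.3, -3.8, 3.9]
width: 60.1
finger_force: 2.1
```

Emit:
play_rows([
  [-0.0005, 0, 0, 0, 0.06],
  [-0.0005, 0, 0, 0, 0.06],
  [-0.0005, 0, 0, 0, 0.06],
  [-0.0005, 0, 0, 0, 0.06],
  [0, 0, 0, 0, 0.06],
])

```text
t: 7.37
tool_pos: [540.2, 62.9, 76.2]
orientation: [[0.057, -0.998, -0.001], [-0.998, -0.057, -0.001], [0.001, 0.001, -1.0]]
contact_force: [3.1, -12.5, 5.3]
width: 59.9
finger_force: 6.6
```

```bash
python3 look.py -111 -104.5 77 180 a3
```

```text
pos [540.2  62.9  76.2] stop [-114.6 -106.7] yang -176.74 F [  3.1 -12.5   5.3] w 59.9 t 7.37
shift [-2.2 -3.6 -0.8] turn -0.09
blue stop [-57.2  -4.6] [2.6 2.6] 89.94
```

Emit:
play_rows([
  [-0.0005, 0, 0, 0, 0.06],
  [-0.0005, 0, 0, 0, 0.06],
  [0, 0, 0, 0, 0.06],
  [0.004, 0, 0, 0, 0.06],
  [0.012, 0, 0, 0, 0.06],
  [0.012, 0, 0, 0, 0.06],
  [0, 0, -0.03, 0, 0.06],
  [0, 0, -0.03, 0, 0.06],
  [0, 0, -0.03, 0, 0.06],
  [0, 0, -0.03, 0, 0.06],
  [0.03, 0, 0, 0, 0.04],
  [0.03, 0, 0, 0, 0.03],
])

```text
t: 8.42
tool_pos: [546.7, -22.2, 198.5]
orientation: [[0.061, -0.998, 0.005], [-0.998, -0.061, 0.002], [-0.002, -0.005, -1.0]]
contact_force: [-0.0, -0.7, -0.5]
width: 51.5
finger_force: 0.0
```

Emit:
play_rows([
  [0.03, 0.03, 0, 0, 0.03],
  [0.025, 0.03, 0, 0, 0.03],
  [0.025, 0.03, 0, 0, 0.03],
  [0, 0, 0, 7.1, 0.03],
  [0, 0, 0, 7.1, 0.03],
  [0, 0, 0, 7.1, 0.03],
  [0, 0, 0, 7.1, 0.03],
  [0, 0, 0, 7.1, 0.03],
  [0, 0, 0, 7.1, 0.03],
  [0, 0, 0, 7.1, 0.03],
  [0, 0, 0, 7.1, 0.03],
  [0, 0, 0, 7.1, 0.03],
])

```text
t: 9.42
tool_pos: [460.6, -107.3, 196.0]
orientation: [[-0.874, -0.486, 0.0], [-0.486, 0.874, 0.001], [-0.0, 0.0, -1.0]]
contact_force: [-0.2, 0.6, 0.3]
width: 30.5
finger_force: 0.0
```

```bash
python3 look.py -205 -47.5 195 90 a4;  python3 - <<'E'
import cv2
a=cv2.imread('pics/a4.png')
cv2.imwrite('pics/a4c.png',cv2.resize(a[150:350,160:360],None,fx=2.5,fy=2.5))
E
```

```text
pos [ 460.6 -107.3  196. ] stop [-204. -272.] yang 119.07 F [-0.2  0.6  0.3] w 30.5 t 9.42
shift [-96.5 202.6   1.2] turn 25.72
blue stop [-118.4  -47.2] [128.3  93.3] 3.14
```

View pics/a4c.png

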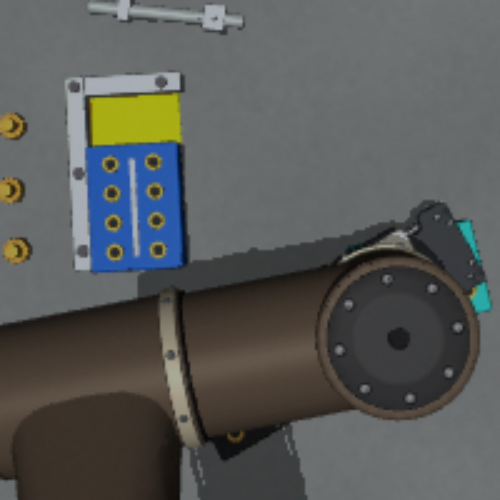

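The manifold is flush with the long rail, its blue top spanning (87..183, 143..270), with yellow still visible above it. It is about 53 mm short in x, so I'll go behind its -x end.

Emit:
play_rows([
  [0, 0, 0, 6.43, 0.03],
  [0, 0, 0, 6.43, 0.03],
  [0, 0, 0, 6.43, 0.03],
  [0, 0, 0, 6.43, 0.03],
  [0.003, 0.028, 0, 0, 0.03],
  [0, 0.028, 0, 0, 0.03],
  [0, 0.028, 0, 0, 0.03],
  [0, 0.028, 0, 0, 0.03],
  [0, 0.028, 0, 0, 0.03],
  [0, 0.028, 0, 0, 0.03],
  [0, 0.028, 0, 0, 0.03],
  [0, 0.028, 0, 0, 0.03],
])

```text
t: 10.47
tool_pos: [443.0, 117.5, 196.2]
orientation: [[-0.998, -0.068, 0.0], [-0.068, 0.998, 0.001], [-0.0, 0.001, -1.0]]
contact_force: [-0.2, -0.1, -0.6]
width: 30.1
finger_force: 0.0
```

```bash
python3 look.py -206 -47.5 77 90 a5
```

```text
pos [443.  117.5 196.2] stop [-208.5  -46.5] yang 93.91 F [-0.2 -0.1 -0.6] w 30.1 t 10.47
shift [ -2.5  -1.1 119.2] turn 0.56
blue stop [-117.4  -47.2] [126.2  93.3] 3.14
```

Emit:
play_rows([
  [0, 0, 0.02, 0.56, 0.03],
  [0, 0, 0.02, 0, 0.03],
  [0, 0, 0.02, 0, 0.03],
  [0, 0, 0.02, 0, 0.03],
  [0, 0, 0.02, 0, 0.03],
  [0, 0, 0.01, 0, 0.03],
  [0, 0, 0.009, 0, 0.03],
  [0, 0, 0, 0, 0.03],
  [-0.003, 0, 0, 0, 0.03],
  [-0.004, 0, 0, 0, 0.03],
  [-0.004, 0, 0, 0, 0.03],
  [-0.003, 0, 0, 0, 0.03],
])

```text
t: 11.52
tool_pos: [458.4, 117.6, 78.0]
orientation: [[-0.998, -0.055, 0.002], [-0.055, 0.998, 0.001], [-0.002, 0.001, -1.0]]
contact_force: [0.4, -0.4, -0.2]
width: 30.2
finger_force: 0.0
```

Emit:
play_rows([
  [-0.003, 0, 0, 0, 0.03],
  [-0.004, 0, 0, 0, 0.03],
  [-0.004, 0, 0, 0, 0.03],
  [-0.004, 0, 0, 0, 0.03],
  [-0.004, 0, 0, 0, 0.03],
  [-0.004, 0, 0, 0, 0.03],
  [-0.004, 0, 0, 0, 0.03],
  [-0.004, 0, 0, 0, 0.03],
  [-0.004, 0, 0, 0, 0.03],
  [-0.004, 0, 0, 0, 0.03],
  [-0.003, 0, 0, 0, 0.03],
  [-0.002, 0, 0, 0, 0.03],
])

```text
t: 12.52
tool_pos: [500.5, 118.9, 77.2]
orientation: [[-0.999, -0.055, -0.002], [-0.055, 0.999, -0.001], [0.002, -0.001, -1.0]]
contact_force: [-6.0, -0.1, 4.4]
width: 30.1
finger_force: 3.0
```

```bash
python3 look.py -139.5 -47.5 77 90 a6
```

```text
pos [500.5 118.9  77.2] stop [-151.   -48.5] yang 93.13 F [-6.  -0.1  4.4] w 30.1 t 12.52
shift [-11.5   1.    0.1] turn -0.22
blue stop [-62.7 -48.2] [99.6 93.5] 3.04
```

Emit:
play_rows([
  [-0.002, 0, 0, 0, 0.03],
  [-0.002, 0, 0, 0, 0.03],
  [-0.002, 0, 0, 0, 0.03],
  [-0.001, 0, 0, 0, 0.03],
  [-0.001, 0, 0, 0, 0.03],
  [-0.001, 0, 0, 0, 0.03],
  [-0.0005, 0, 0, 0, 0.03],
  [0, 0, 0, 0, 0.03],
])

```text
t: 13.23
tool_pos: [510.9, 120.1, 77.1]
orientation: [[-0.998, -0.055, 0.0], [-0.055, 0.998, 0.0], [-0.0, 0.0, -1.0]]
contact_force: [-2.6, -0.6, 0.3]
width: 30.2
finger_force: 1.1
```

Emit:
play_rows([
  [-0.0005, 0, 0, 0, 0.03],
  [-0.0005, 0, 0, 0, 0.03],
  [-0.0005, 0, 0, 0, 0.03],
  [0, 0, 0, 0, 0.03],
])

```text
t: 13.57
tool_pos: [511.9, 120.2, 77.1]
orientation: [[-0.998, -0.055, -0.001], [-0.055, 0.998, -0.0], [0.001, -0.0, -1.0]]
contact_force: [-4.6, 1.0, 1.5]
width: 30.0
finger_force: 2.5
```

```bash
python3 look.py -139.5 -47.5 77 90 a7
```

```text
pos [511.9 120.2  77.1] stop [-139.5  -47.9] yang 93.15 F [-4.6  1.   1.5] w 30.0 t 13.57
shift [-0.   0.4  0.1] turn -0.2
blue stop [-50.3 -47.6] [98.2 93.4] 3.21
```

Emit:
play_rows([
  [-0.0005, 0, 0, 0, 0.03],
  [-0.0005, 0, 0, 0, 0.03],
  [0, 0, 0, 0, 0.03],
])

```text
t: 13.87
tool_pos: [512.0, 120.1, 77.1]
orientation: [[-0.998, -0.055, -0.002], [-0.055, 0.998, -0.0], [0.002, -0.0, -1.0]]
contact_force: [-9.1, 2.4, 5.5]
width: 30.0
finger_force: 4.9
```

Emit:
play_rows([
  [-0.0005, 0, 0, 0, 0.03],
  [-0.0005, 0, 0, 0, 0.03],
  [0, 0, 0, 0, 0.03],
])

```text
t: 14.12
tool_pos: [512.1, 120.1, 77.1]
orientation: [[-0.998, -0.055, -0.004], [-0.055, 0.998, -0.001], [0.004, -0.001, -1.0]]
contact_force: [-14.7, 4.8, 10.2]
width: 29.9
finger_force: 7.2
```

Emit:
play_rows([
  [-0.0005, 0, 0, 0, 0.03],
  [-0.0005, 0, 0, 0, 0.03],
  [0, 0, 0, 0, 0.03],
])

```text
t: 14.37
tool_pos: [512.2, 120.0, 77.0]
orientation: [[-0.998, -0.055, -0.005], [-0.055, 0.999, -0.001], [0.005, -0.001, -1.0]]
contact_force: [-19.6, 6.5, 13.2]
width: 29.9
finger_force: 9.3
```

Emit:
play_rows([
  [0.003, 0, 0, 0, 0.03],
  [0.01, 0, 0, 0, 0.03],
  [0.012, 0, 0, 0, 0.03],
  [0, 0, -0.03, 0, 0.03],
  [0, 0, -0.03, 0, 0],
  [0, 0, -0.03, 0, 0],
  [0, -0.03, -0.03, 0, 0],
  [0, -0.04, 0, 0, 0],
  [0, -0.04, 0, 0, 0],
  [0, -0.04, 0, 0, 0],
  [0, -0.04, 0, 0, 0],
  [0, 0, 0, 0, 0],
])

```text
t: 15.37
tool_pos: [500.5, -75.2, 197.0]
orientation: [[-0.999, -0.051, 0.002], [-0.051, 0.999, -0.001], [-0.002, -0.001, -1.0]]
contact_force: [0.1, 1.0, -0.0]
width: 0.4
finger_force: 0.0
```

```bash
python3 look.py -70 -135 77 90 a8;  python3 - <<'E'
import cv2
a=cv2.imread('pics/a8.png')
cv2.imwrite('pics/a8c.png',cv2.resize(a[150:300,160:310],None,fx=4,fy=4))
E
```

```text
pos [500.5 -75.2 197. ] stop [-162.3 -242.3] yang 92.91 F [ 0.1  1.  -0. ] w 0.4 t 15.37
shift [-91.3 108.  120. ] turn -0.44
blue stop [-65.5 -47.6] [128.6  93.3] 3.28
```

View pics/a8c.png

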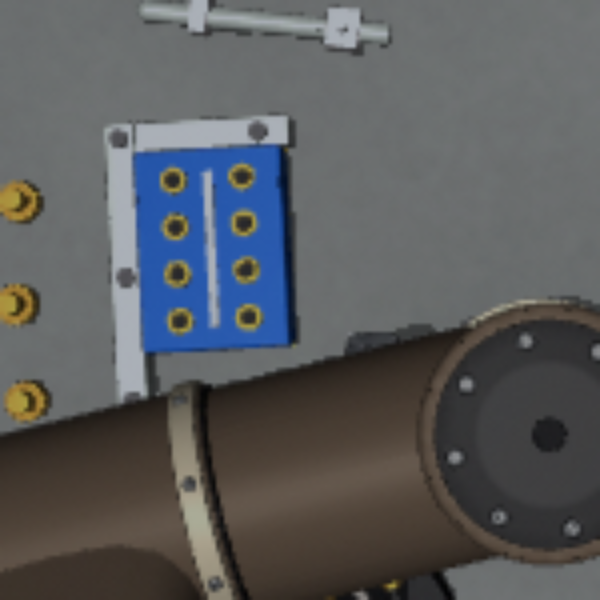

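The manifold is seated against both rails; blue spans (135..293, 147..350). I'll give it one gentle nudge in +y to make sure it is flush.

Emit:
play_rows([
  [-0.03, 0.025, 0, -0.44, 0],
  [-0.03, 0.025, 0, 0, 0],
  [-0.03, 0.025, 0, 0, 0],
  [0, 0.025, 0, 0, 0],
  [0, 0, 0.02, 0, 0],
  [0, 0, 0.02, 0, 0],
  [0, 0, 0.02, 0, 0],
  [0, 0, 0.02, 0, 0],
  [0, 0, 0.02, 0, 0],
  [0, 0, 0.01, 0, 0],
  [0, 0, 0.01, 0, 0],
  [0, 0, 0, 0, 0],
])

```text
t: 16.42
tool_pos: [583.8, 35.4, 75.1]
orientation: [[-0.998, -0.063, -0.002], [-0.063, 0.998, -0.001], [0.002, -0.001, -1.0]]
contact_force: [-0.4, -0.7, 0.3]
width: 0.4
finger_force: 0.0
```

Emit:
play_rows([
  [0, 0.003, 0, 0, 0],
  [0, 0.003, 0, 0, 0],
  [0, 0.003, 0, 0, 0],
  [0, 0.003, 0, 0, 0],
  [0, 0.002, 0, 0, 0],
  [0, 0.001, 0, 0, 0],
  [0, 0.001, 0, 0, 0],
  [0, 0.001, 0, 0, 0],
  [0, 0.001, 0, 0, 0],
  [0, 0, 0, 0, 0],
])

```text
t: 17.25
tool_pos: [583.3, 53.0, 76.6]
orientation: [[-0.998, -0.063, -0.0], [-0.063, 0.998, -0.0], [0.0, -0.0, -1.0]]
contact_force: [0.8, 0.4, 0.4]
width: 0.4
finger_force: 0.0
```

```bash
python3 look.py -70 -116 77 90 a9
```

```text
pos [583.3  53.   76.6] stop [ -72.2 -119.1] yang 93.6 F [0.8 0.4 0.4] w 0.4 t 17.25
shift [-2.2  3.  -0.4] turn 0.25
blue stop [-8.4 -7.2] [12.8 12.9] 89.93
```

Emit:
play_rows([
  [0, 0.001, 0, 0, 0],
  [0, 0.001, 0, 0, 0],
  [0, 0.001, 0, 0, 0],
  [0, 0, 0, 0, 0],
])

```text
t: 17.63
tool_pos: [583.1, 56.1, 76.6]
orientation: [[-0.998, -0.063, -0.0], [-0.063, 0.998, 0.0], [0.0, 0.0, -1.0]]
contact_force: [-0.4, 0.6, 0.1]
width: 0.3
finger_force: 0.0
```

Emit:
play_rows([
  [0, 0.001, 0, 0, 0],
  [0, 0.0005, 0, 0, 0],
  [0, 0, 0, 0, 0],
])

```text
t: 17.88
tool_pos: [583.0, 57.6, 76.6]
orientation: [[-0.998, -0.063, -0.0], [-0.063, 0.998, -0.0], [0.0, -0.0, -1.0]]
contact_force: [-0.0, 0.1, -0.0]
width: 0.2
finger_force: 0.0
```

Emit:
play_rows([
  [0, 0.0005, 0, 0, 0],
  [0, 0.0005, 0, 0, 0],
  [0, 0, 0, 0, 0],
])

```text
t: 18.13
tool_pos: [582.9, 58.1, 76.6]
orientation: [[-0.998, -0.063, -0.0], [-0.063, 0.998, -0.001], [0.0, -0.001, -1.0]]
contact_force: [1.2, -3.4, -0.9]
width: 0.2
finger_force: 1.7
```

Emit:
play_rows([
  [0, 0.0005, 0, 0, 0],
  [0, 0.0005, 0, 0, 0],
  [0, 0, 0, 0, 0],
])

```text
t: 18.38
tool_pos: [582.9, 58.3, 76.6]
orientation: [[-0.998, -0.062, -0.0], [-0.062, 0.998, -0.001], [0.001, -0.001, -1.0]]
contact_force: [2.6, -8.6, -0.5]
width: 0.3
finger_force: 4.3
```

Emit:
play_rows([
  [0, 0.0005, 0, 0, 0],
  [0, 0.0005, 0, 0, 0],
  [0, 0, 0, 0, 0],
])

```text
t: 18.63
tool_pos: [582.9, 58.5, 76.7]
orientation: [[-0.998, -0.062, -0.001], [-0.062, 0.998, -0.002], [0.001, -0.002, -1.0]]
contact_force: [4.0, -14.1, -0.2]
width: 0.2
finger_force: 6.8
```

Emit:
play_rows([
  [0, -0.004, 0, 0, 0],
  [0, -0.01, 0, 0, 0],
  [0, -0.011, 0, 0, 0],
  [0, 0, -0.035, 0, 0],
  [0, 0, -0.04, 0, 0],
  [0, 0, -0.04, 0, 0],
  [0, 0, -0.035, 0, 0],
  [0.013, -0.035, 0, 0, 0],
  [0.013, -0.035, 0, 0, 0],
  [0.013, -0.035, 0, 0, 0],
  [0.013, -0.035, 0, 0, 0],
  [0.013, -0.035, 0, 0, 0],
])

```text
t: 19.63
tool_pos: [529.5, -145.0, 226.9]
orientation: [[-0.998, -0.063, 0.001], [-0.063, 0.998, 0.0], [-0.001, 0.0, -1.0]]
contact_force: [1.0, -0.4, 0.5]
width: 0.4
finger_force: 0.0
```

Emit:
play_rows([
  [0.013, -0.035, 0, 0, 0],
  [0.013, -0.035, 0, 0, 0],
  [0.013, -0.035, 0, 0, 0],
  [0.013, -0.035, 0, 0, 0],
  [0.013, -0.035, 0, 0, 0],
  [0.013, -0.02, 0, 0, 0],
  [0, 0, 0, 0, 0],
  [0, 0, 0, 0, 0],
])

```text
t: 20.3
tool_pos: [463.7, -344.2, 226.4]
orientation: [[-0.998, -0.06, -0.0], [-0.06, 0.998, 0.0], [0.0, 0.0, -1.0]]
contact_force: [-0.2, -0.1, 0.3]
width: 1.0
finger_force: 0.0
```

```bash
python3 look.py -65 -130 77 90 b1; python3 - <<'E'
from bench import *
from h import *
s=read_state();d=get_image("wrist");cv2.imwrite("pics/w1.png",d["image"][:,:,::-1])
T=d["tool_from_camera"];O=s["orientation"]
Rw=O@T[:3,:3];tw=O@T[:3,3]+s["tool_pos"]
np.savez("w1.npz",image=d["image"],mtx=d["mtx"],R=Rw.T,t=-Rw.T@tw)
print(tw)
E
```

```text
pos [ 463.7 -344.2  226.4] stop [-214.8 -508.6] yang 93.42 F [-0.2 -0.1  0.3] w 1.0 t 20.3
shift [-150.3  378.4  149.5] turn 0.07
blue stop [-65.5 -47.5] [128.7  93.2] 3.21
[ 394.9703636  -346.99720013  318.79346837]
```

View pics/w1.png

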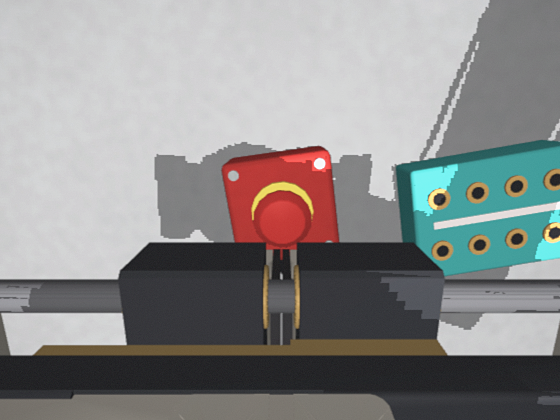

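The wrist view shows the red button's dome centred near (282,221), with the closed fingers just above it in line.

```bash
python3 - <<'E'
from h import *
d=dict(np.load("w1.npz"));print(ray(d,[(282,222),(254,222),(310,222),(282,194)],79).round(1))
t=dict(np.load("top0.npz"));print(ray(t,(397.8,260.3),80).round(1))
E
```

```text
[[ 466.5 -341.6   79. ]
 [ 467.7 -361.1   79. ]
 [ 465.3 -322.1   79. ]
 [ 446.6 -342.8   79. ]]
[[ 463.9 -339.5   80. ]]
```

Emit:
play_rows([
  [-0.002, 0.003, 0.02, 0, 0],
  [0, 0, 0.02, 0, 0],
  [0, 0, 0.015, 0, 0],
  [0, 0, 0.01, 0, 0],
  [0, 0, 0.008, 0, 0],
  [0, 0, 0.003, 0, 0],
  [0, 0, 0.002, 0, 0],
  [0, 0, 0.002, 0, 0],
  [0, 0, 0.002, 0, 0],
  [0, 0, 0.001, 0, 0],
  [0, 0, 0.001, 0, 0],
  [0, 0, 0, 0, 0],
])

```text
t: 21.4
tool_pos: [467.1, -339.7, 143.1]
orientation: [[-0.998, -0.063, 0.001], [-0.063, 0.998, -0.0], [-0.001, -0.0, -1.0]]
contact_force: [0.1, 1.6, 2.6]
width: 0.5
finger_force: 1.4
```

Emit:
play_rows([
  [0, 0, 0.001, 0, 0],
  [0, 0, 0.0005, 0, 0],
  [0, 0, 0, 0, 0],
])

```text
t: 21.65
tool_pos: [467.1, -339.7, 141.4]
orientation: [[-0.998, -0.063, 0.001], [-0.063, 0.998, -0.0], [-0.001, -0.0, -1.0]]
contact_force: [1.5, 0.3, 3.4]
width: 0.4
finger_force: 1.8
```

Emit:
play_rows([
  [0, 0, 0.001, 0, 0],
  [0, 0, 0.0005, 0, 0],
  [0, 0, 0, 0, 0],
])

```text
t: 21.9
tool_pos: [467.1, -339.8, 139.8]
orientation: [[-0.998, -0.063, 0.001], [-0.063, 0.998, -0.0], [-0.001, -0.0, -1.0]]
contact_force: [1.4, 1.4, 4.7]
width: 0.3
finger_force: 2.3
```

Emit:
play_rows([
  [0, 0, 0.001, 0, 0],
  [0, 0, 0.0005, 0, 0],
  [0, 0, 0, 0, 0],
])

```text
t: 22.15
tool_pos: [467.2, -339.8, 139.2]
orientation: [[-0.998, -0.063, 0.001], [-0.063, 0.998, -0.001], [-0.001, -0.001, -1.0]]
contact_force: [0.3, 3.2, 11.1]
width: 0.6
finger_force: 5.7
```

Emit:
play_rows([
  [0, 0, 0.0005, 0, 0],
  [0, 0, 0.0005, 0, 0],
  [0, 0, 0, 0, 0],
])

```text
t: 22.4
tool_pos: [467.2, -339.8, 138.9]
orientation: [[-0.998, -0.064, 0.001], [-0.064, 0.998, -0.001], [-0.001, -0.001, -1.0]]
contact_force: [-1.2, 4.8, 17.6]
width: 0.4
finger_force: 8.8
```

The button is bottomed: the force jumped from 4.7 to 17.6 N with almost no further travel. I'll release it and check.

Emit:
play_rows([
  [0, 0, -0.003, 0, 0],
  [0, 0, -0.01, 0, 0],
  [0, 0, -0.02, 0, 0],
  [0, 0, -0.03, 0, 0],
  [0, 0, -0.03, 0, 0],
  [0, 0, -0.03, 0, 0],
  [0, 0, 0, 0, 0],
  [0, 0, 0, 0, 0],
  [0, 0, 0, 0, 0],
  [0, 0, 0, 0, 0],
])

```text
t: 23.23
tool_pos: [465.7, -339.3, 258.8]
orientation: [[-0.998, -0.062, -0.003], [-0.062, 0.998, 0.001], [0.003, 0.001, -1.0]]
contact_force: [-0.3, 0.7, 0.2]
width: 0.6
finger_force: 0.0
```

```bash
python3 look.py -65 -130 77 90 b2; python3 - <<'E'
import cv2
a=cv2.imread('pics/b2.png')
cv2.imwrite('pics/b2c.png',cv2.resize(a[140:340,150:350],None,fx=3,fy=3))
E
```

```text
pos [ 465.7 -339.3  258.8] stop [-212.5 -503.8] yang 93.57 F [-0.3  0.7  0.2] w 0.6 t 23.23
shift [-149.4  373.   181.9] turn 0.22
blue stop [-65.5 -47.5] [128.6  93.3] 3.28
```

View pics/b2c.png

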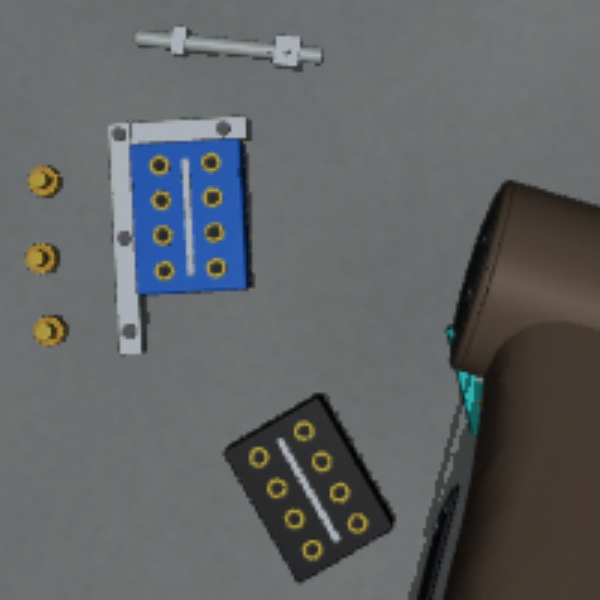

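The manifold at (190,215) is flush against both rails with no yellow showing. The plugs and pitot have not moved, and the arm is clear of everything.

```bash
python3 -c "
from bench import *
print(close_job())"
```

```text
the job is handed in; nothing more can be done
None
```

The manifold is home, flush against both rails; the button was then pressed fully down and released, the plugs and pitot look unmoved, and the job was handed in at about 23 s (the hand-in returned no verdict).

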